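# Turn the test bench round: empty the tray, load three discs, stand the bars in the cup

## Robot

A 6-joint arm with a two-finger parallel gripper is mounted at the origin on the work surface. World frame = base frame: x ahead of the robot, y to its left, z up, the work surface at z = 0. Lengths are in m, angles in rad, forces in N, time in s.
With the tool pointing down it reaches from about 0.35 to 0.975 m from the base axis. Payload 4.9 kg.
Tool frame: the origin (TCP) lies at the very end of the fingers, on their centre line; the grasp point (between the pads) lies 19 mm behind it; z points along the fingers, y is the line along which they close (so a half turn about z gives the same grasp; the last joint's range is limited). The gripper opens to 85 mm and grips with 20 to 120 N. Pads are 22 mm wide; open, the fingers measure 114 mm over their backs; the gripper's body (76 mm by 85 mm) begins 54 mm behind the grasp point. The pads swing forward as they close: fully open they stand 13 mm farther back than shut.
Start: joints at [1.113, 0.053, 1.613, -0, 1.476, -0.119], TCP at [0.208, 0.589, 0.231] pointing down, gripper open.
Joint ranges: [-3.01, 3.01], [-1.01, 2.22], [0.06, 2.58], [-1.02, 4.17], [0.09, 2.62], [-3.14, 3.14]. Speed limits (rad/s): [2.57, 2.57, 3.14, 3.14, 3.14, 3.14].

## Interface

Orientations are given as a rotation vector (axis times angle).
In Python, from cell import ctrl, ik, cams, job, monitor gives the robot as it stands. The module is installed in compiled form; this text tells all that it offers. Calls block until the motion is done:
- ctrl.move_to(position, orientation): joint-space move of the TCP to a pose.
- ctrl.movel(position, rot=None, speed=0.15, force_limit=None): straight line of the TCP; rot=None keeps the orientation; speed is the mean speed in m/s. With force_limit (N) it stops when the force on the tool has changed by that much, and returns True; else False.
- ctrl.goto_joints(angles): joint-space move.
- ctrl.command_gripper(opening, newtons=None): opening from 0.0 (shut) to 1.0 (fully open); newtons is the grip in N (None keeps the last); returns when the fingers have stopped.
- ctrl.sleep(seconds).
- ik(position, orientation): joint angles nearest the present ones, or None.
- cams.capture(name): name is "scene" or "top" or "wrist"; returns a dict with "img" (480x640x3 uint8, blue, green, red), "intrinsics" (3x3 intrinsics, pixels), "D" ([k1, k2, p1, p2, k3] as OpenCV has them; the pictures are not rectified), "R" (3x3) and "t" (3): a world point X has camera coordinates R X + t; the wrist camera has in their place "tool_from_camera" (4x4, takes a point from camera to tool coordinates, whose origin is the TCP and whose axes are the flange's). Camera axes: x right, y down, z forward; pixel columns grow to the right and rows downward; lengths in m; the calibration is good to about 2 mm. A picture is of the moment at which its call begins: read the wrist's pose just before it. There is no depth.
A pose or a line that the arm cannot do raises ctrl.PlanningError and nothing moves.
- job.close_job(): hands the job in; it is judged then, once.
Readings, each from a call of its own:
- monitor.get_time_s(): time.
- monitor.get_joints(): joint angles.
- monitor.get_dq(): joint speeds.
- monitor.get_tau(): joint torques, N m.
- monitor.get_position(): TCP position.
- monitor.get_ee_rot(): TCP orientation.
- monitor.get_force(): force on the tool from outside, world axes, zero at the start.
- monitor.get_moment(): the same for the moment, N m.
- monitor.get_grip_width(): opening from 0.0 (shut) to 1.0 (fully open).
- monitor.get_grasp_force(): force on a finger pad.
Only numpy, scipy, OpenCV 4.12 (cv2) and the standard library are available. Lean on these libraries where they do the work, as an engineer would, in place of code of your own. Each camera call takes 0.05 s, during which the arm holds its last target. There are 200 camera calls.

## Task

Get the bench ready for the next test batch: lift the steel tray by its handle with the broken bar ends still in it, tip it over the scrap bin so they all slide in, and set it back level in the middle of its rubber mat. Then lay exactly three of the rubber discs flat and side by side in the emptied tray, leaving the fourth on the bench, and stand every whole test bar upright in the aluminium holder cup. Do not disturb the weight, the bottle or the tape roll.

Things in the scene. Friction and masses are not known exactly. Their poses are not given: they have to be found in the camera images.
- tray: loose polished steel tray, about 160 g, 156 mm long (x) by 100 mm wide (y); origin at the centre of its underside. Floor 4 mm thick; walls with tops 14 mm above the underside along both sides (5 mm thick) and the back, -x (10 mm thick); the front, +x, is open. The floor is slippery: pieces slide out at the front from about 25 degrees of nose-down tilt.
- tray_handle (a point): grip point on the tray's handle, an upright steel plate at its back edge, 10 mm thick along the tray's x, 60 mm wide along its y, reaching from the floor to 66 mm above the tray's underside; this point is in the plate's middle plane, 73 mm behind the tray's centre and 50 mm above its underside
- tray_lip (a point): middle of the tray's open front edge, at floor level: 78 mm ahead of the tray's centre, 4 mm above its underside
- mat: thin black rubber mat fixed on the bench, 190 by 150 by 3 mm, the tray's place; origin at the centre of its underside, x along the long side
- bin: grey open scrap bin fixed on the bench, 150 mm (x) by 170 mm (y) and 65 mm high, walls and floor about 4 mm; origin at the centre of its underside
- cup: divided aluminium holder cup fixed on the bench, 58 mm (x) by 136 mm (y) outside, 85 mm high, walls and floor 4 mm; two dividers, their tops 12 mm below the rim, make three open-topped wells in a row along its y, each about 50 by 40 mm inside, centred at y = -44, 0 and +44 mm; origin at the centre of its underside
- bar1: whole test bar 1 of up to three, aluminium, about 90 g, 150 mm long along its x, alike both ends: a round 14 mm shank between two square heads (24 by 24 mm, 18 mm long, at the very ends); origin at its middle, 12 mm above the bench when lying, so it does not roll. It may be absent.
- bar2: whole test bar 2 of up to three, aluminium, about 90 g, 150 mm long along its x, alike both ends: a round 14 mm shank between two square heads (24 by 24 mm, 18 mm long, at the very ends); origin at its middle, 12 mm above the bench when lying, so it does not roll. It may be absent.
- bar3: whole test bar 3 of up to three, aluminium, about 90 g, 150 mm long along its x, alike both ends: a round 14 mm shank between two square heads (24 by 24 mm, 18 mm long, at the very ends); origin at its middle, 12 mm above the bench when lying, so it does not roll. It may be absent.
- stub1: broken bar end 1 of up to four, aluminium, about 35 g, lying in the tray: a square head 24 by 24 mm, 18 mm long, with a stump of shank 14 mm thick and 20 mm long; origin 1 mm from the head's inner face on the axis, x along the stump. It may be absent.
- stub2: broken bar end 2 of up to four, aluminium, about 35 g, lying in the tray: a square head 24 by 24 mm, 18 mm long, with a stump of shank 14 mm thick and 20 mm long; origin 1 mm from the head's inner face on the axis, x along the stump. It may be absent.
- stub3: broken bar end 3 of up to four, aluminium, about 35 g, lying in the tray: a square head 24 by 24 mm, 18 mm long, with a stump of shank 14 mm thick and 20 mm long; origin 1 mm from the head's inner face on the axis, x along the stump. It may be absent.
- stub4: broken bar end 4 of up to four, aluminium, about 35 g, lying in the tray: a square head 24 by 24 mm, 18 mm long, with a stump of shank 14 mm thick and 20 mm long; origin 1 mm from the head's inner face on the axis, x along the stump. It may be absent.
- disc1_center (a point): centre of brown rubber compression disc 1 of four, all alike: 36 mm diameter, 22 mm tall, about 30 g, lying flat on the bench (centre at 11 mm); z is the disc's axis
- disc2_center (a point): centre of brown rubber compression disc 2 of four, all alike: 36 mm diameter, 22 mm tall, about 30 g, lying flat on the bench (centre at 11 mm); z is the disc's axis
- disc3_center (a point): centre of brown rubber compression disc 3 of four, all alike: 36 mm diameter, 22 mm tall, about 30 g, lying flat on the bench (centre at 11 mm); z is the disc's axis
- disc4_center (a point): centre of brown rubber compression disc 4 of four, all alike: 36 mm diameter, 22 mm tall, about 30 g, lying flat on the bench (centre at 11 mm); z is the disc's axis
- weight: bystander: loose steel calibration weight, 40 mm diameter, 55 mm tall; origin under its centre
- oiler: bystander: small loose white bottle, 40 mm diameter, 80 mm tall; origin under its centre
- taperoll: bystander: loose roll of brown tape, 80 mm diameter, 20 mm tall; origin under its centre
Mind the look-alikes: they are no part of the job. What is shaped like the part that bears disc2_center but green or yellow is not meant. What is shaped like the part that bears disc1_center but yellow is not meant.

How it is judged:
By the outcome, as a careful person would: the job done as asked, in the order asked, and still so for the second after the job is handed in, with the robot touching nothing.
Of stub1, stub2, stub3, stub4 only 2 to 4 are there at a start; the rules pass over those that are not, and their reading is None.
Of bar1, bar2, bar3 only 2 to 3 are there at a start; the rules pass over those that are not, and their reading is None.
At some moment in a run one of disc1, disc2, disc3, disc4 may be knocked a few centimetres aside while the robot is not near it.
It also fails if it takes over 210 s, if anything falls off the work surface, if the arm or the gripper's body presses on something with over 40 N, if the wrist force passes 120 N, or if a joint passes its speed limit or range.

## Working session

There is one attempt and no reset: what is moved stays moved. The work goes in short steps, each a Python script; the robot and the scene stay as the last script left them, time stands still between calls to the robot, and variables do not carry over. Pictures are saved under pics/ and viewed, at most 14 in all, crops included, and the job is handed in when it is done.

```bash
mkdir -p pics; python3 - <<'E'
from cell import ctrl, ik, cams, job, monitor
import cv2,numpy as np,pickle
d={}
for n in("scene","top","wrist"):
    c=cams.capture(n); d[n]=c; cv2.imwrite(f"pics/a_{n}.png",c["img"])
    print(n,{k:np.round(v,4).tolist() for k,v in c.items() if k!="img"})
pickle.dump(d,open("a.pkl","wb"))
print(monitor.get_time_s(),monitor.get_position(),monitor.get_ee_rot(),monitor.get_grip_width())
E
```

```text
scene {'intrinsics': [[434.3129, 0.0, 322.7386], [0.0, 434.3129, 249.0939], [0.0, 0.0, 1.0]], 'D': [-0.0739, 0.0, 0.0, 0.0, 0.0], 'R': [[0.6974, 0.7165, 0.0156], [0.5702, -0.5416, -0.6177], [-0.4341, 0.4397, -0.7863]], 't': [-0.3843, -0.2356, 1.105]}
top {'intrinsics': [[527.8684, 0.0, 317.2586], [0.0, 527.8684, 236.3859], [0.0, 0.0, 1.0]], 'D': [-0.1347, 0.0, 0.0, 0.0, 0.0], 'R': [[0.005, -0.9998, 0.0192], [-0.993, -0.0072, -0.1181], [0.1182, -0.0184, -0.9928]], 't': [0.0326, 0.5124, 1.2595]}
wrist {'intrinsics': [[420.7273, 0.0, 321.7898], [0.0, 420.7273, 237.6149], [0.0, 0.0, 1.0]], 'D': [-0.1012, 0.0, 0.0, 0.0, 0.0], 'tool_from_camera': [[0.0012, -0.9659, -0.259, 0.0657], [1.0, 0.0013, -0.0003, -0.0006], [0.0006, -0.259, 0.9659, -0.1425], [0.0, 0.0, 0.0, 1.0]]}
0.15 [0.20750835 0.58903556 0.23034689] [-5.29541918e-01 -3.09619575e+00  2.38717476e-03] 1.001258700160393
```

View pics/a_top.png

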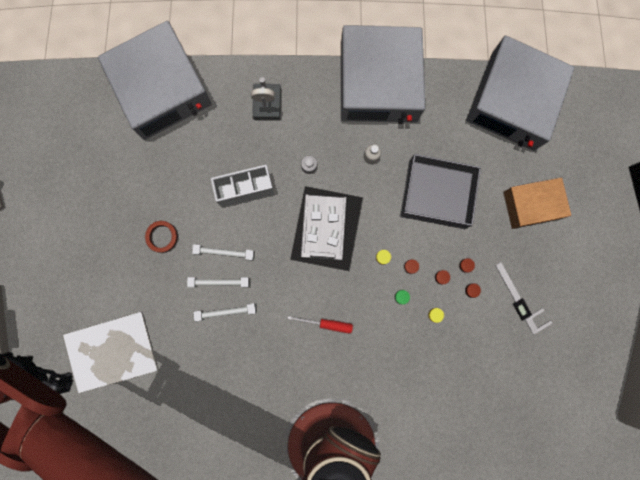

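View pics/a_scene.png

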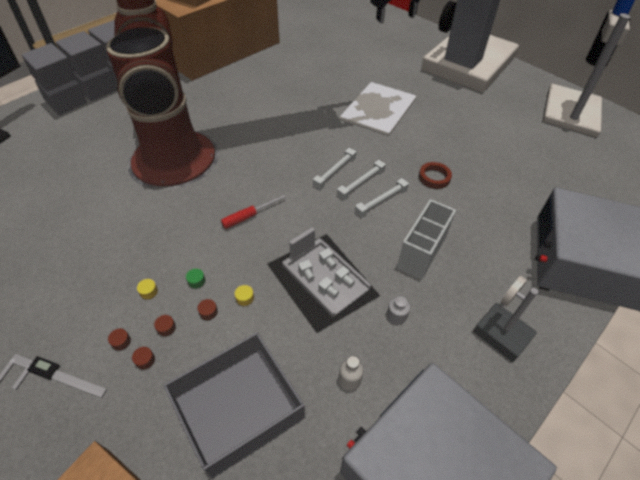

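The top view shows the tray at (325,228) on its mat with four stubs, the bin at (441,191) and the cup at (242,184). There are three bars near (223,252), (218,283) and (225,312). The disc-shaped parts are:
- **Brown:** (412,267), (443,277), (467,265) and (473,291). These fit the description.
- **Yellow:** (384,257) and (437,315). These are look-alikes.
- **Green:** (403,297). This is also a look-alike.

I'll confirm this in an enlarged crop.

```bash
cat > h.py <<'E'
import cv2,numpy as np,pickle
from scipy.spatial.transform import Rotation as Rn
def w(c,uv,z):
    "pixels -> world points at height z"
    uv=np.array(uv,float).reshape(-1,1,2)
    n=cv2.undistortPoints(uv,c["intrinsics"],c["D"]).reshape(-1,2)
    r=np.c_[n,np.ones(len(n))]@c["R"]; o=-c["R"].T@c["t"]
    return o+r*((z-o[2])/r[:,2])[:,None]
def px(c,X): return cv2.projectPoints(np.array(X,float).reshape(-1,3),cv2.Rodrigues(c["R"])[0],c["t"],c["intrinsics"],c["D"])[0].reshape(-1,2)
def brown(img,c,z=.022):
    h=cv2.cvtColor(img,cv2.COLOR_BGR2HSV)
    m=(((h[...,0]<12)|(h[...,0]>172))&(h[...,1]>110)&(h[...,2]>45)).astype(np.uint8)
    n,_,s,ce=cv2.connectedComponentsWithStats(m)
    return [(s[i,4],ce[i].round(1).tolist(),w(c,ce[i],z)[0].round(4).tolist()) for i in range(1,n) if 60<s[i,4]<500]
E
python3 - <<'E'
from h import *
d=pickle.load(open("a.pkl","rb"));c=d["top"]
cv2.imwrite("pics/b1.png",cv2.resize(c["img"][150:350,180:380],(800,800)[:2],interpolation=2)[:600] if 0 else cv2.resize(c["img"][150:350,180:380],(600,600),interpolation=2))
cv2.imwrite("pics/b2.png",cv2.resize(c["img"][150:350,360:500],(420,600),interpolation=2))
for n in("top","scene"):
    print(n,*brown(d[n]["img"],d[n],.016),sep="\n")
E
```

```text
top
(np.int32(396), [160.5, 236.1], [0.5119, 0.4252, 0.016])
(np.int32(155), [466.7, 265.0], [0.4447, -0.3378, 0.016])
(np.int32(151), [411.4, 266.0], [0.4417, -0.1977, 0.016])
(np.int32(155), [442.4, 276.9], [0.415, -0.2754, 0.016])
(np.int32(157), [472.8, 290.1], [0.3822, -0.352, 0.016])
(np.int32(314), [336.0, 325.6], [0.2956, -0.0112, 0.016])
(np.int32(198), [352.4, 450.6], [-0.0064, -0.0519, 0.016])
(np.int32(358), [342.1, 454.6], [-0.0157, -0.0271, 0.016])
scene
(np.int32(107), [128.9, 3.5], [-0.9386, 0.3693, 0.016])
(np.int32(162), [400.6, 3.6], [-0.1886, 1.1523, 0.016])
(np.int32(261), [159.3, 17.8], [-0.7278, 0.3868, 0.016])
(np.int32(140), [121.8, 19.9], [-0.8183, 0.2774, 0.016])
(np.int32(163), [139.6, 25.0], [-0.7272, 0.3034, 0.016])
(np.int32(398), [435.2, 174.3], [0.5109, 0.4233, 0.016])
(np.int32(367), [238.1, 216.6], [0.2932, -0.0113, 0.016])
(np.int32(250), [206.7, 308.2], [0.4389, -0.1972, 0.016])
(np.int32(271), [163.9, 324.2], [0.4126, -0.2751, 0.016])
(np.int32(286), [118.0, 338.1], [0.3795, -0.3522, 0.016])
(np.int32(314), [142.3, 356.7], [0.442, -0.3381, 0.016])
```

View pics/b1.png

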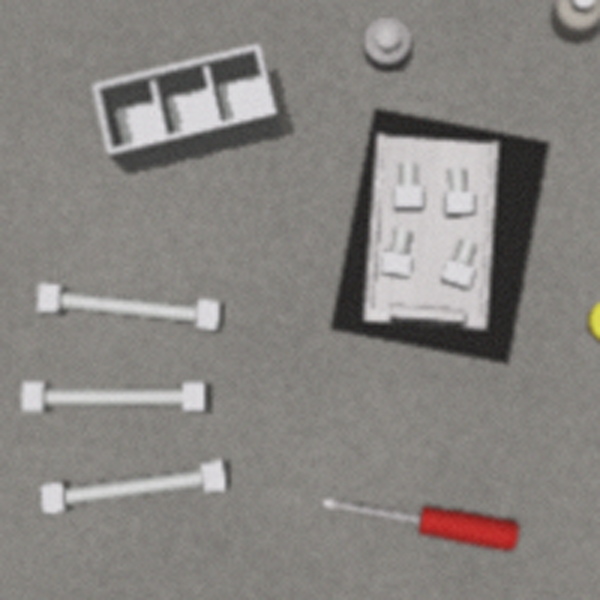

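View pics/b2.png

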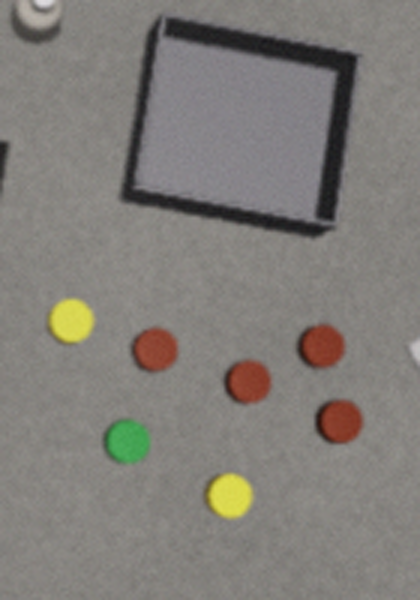

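The crop confirms it: four brown discs, two yellow and one green, and all three bars and all four stubs are present. The tray's handle is on the robot side and its open front faces away. Next I'll fit the poses from the corner pixels.

```bash
python3 - <<'E'
from h import *
from scipy.optimize import least_squares
d=pickle.load(open("a.pkl","rb"));c=d["top"]
print("cam",-c["R"].T@c["t"])
o1=np.array([180,150]);o2=np.array([360,150])
def fit(name,uv,off,P,g):
    uv=np.array(uv)/3+off
    def T(p): 
        a=np.c_[[np.cos(p[2]),-np.sin(p[2])],[np.sin(p[2]),np.cos(p[2])]].T
        P2=np.array(P,float); return np.c_[P2[:,:2]@a.T+p[:2],P2[:,2]]
    s=least_squares(lambda p:(px(c,T(p))-uv).ravel(),g)
    print(name,s.x.round(4),np.degrees(s.x[2]).round(1),"rms px",np.sqrt(np.mean(s.fun**2)).round(2))
def rect(lx,ly,z): return [[lx/2,ly/2,z],[lx/2,-ly/2,z],[-lx/2,-ly/2,z],[-lx/2,ly/2,z]]
fit("mat",[(377,111),(548,143),(508,361),(333,328)],o1,rect(.19,.15,.003),[.5,0,0])
fit("tray",[(378,134),(498,142),(487,328),(365,321)],o1,rect(.156,.1,.017),[.5,0,0])
fit("tray+h",[(378,134),(498,142),(487,328),(365,321),(390,303),(465,308)],o1,rect(.156,.1,.017)+[[-.068,.03,.069],[-.068,-.03,.069]],[.5,0,0])
fit("cup",[(95,87),(259,45),(276,108),(112,152)],o1,rect(.058,.136,.085),[.6,.2,0])
fit("bin",[(163,15),(357,55),(333,226),(122,198)],o2,rect(.15,.17,.065),[.6,-.2,0])
for n,a,b in(("A",(48,298),(208,313)),("B",(32,397),(194,397)),("C",(53,498),(214,476))):
    p=w(c,np.array([a,b])/3+o1,.022); v=p[1]-p[0]; print(n,p.mean(0).round(4),np.hypot(*v[:2]).round(4),np.degrees(np.arctan2(v[1],v[0])).round(1))
# other objects
for n,uv,z in(("weight",(309,164),.04),("oiler",(373,153),.06)): print(n,w(c,[uv],z).round(3))
E
```

```text
cam [0.35977778 0.05956154 1.31033484]
mat [ 0.5362  0.0104 -0.1839] -10.5 rms px 0.66
tray [ 0.5377  0.0189 -0.0587] -3.4 rms px 0.1
tray+h [ 0.5381  0.0192 -0.0613] -3.5 rms px 0.23
cup [0.6328 0.2163 0.2695] 15.4 rms px 0.71
bin [ 0.6218 -0.2655 -0.1774] -10.2 rms px 1.37
A [0.4733 0.2677 0.022 ] 0.1323 -94.9
B [0.3985 0.2782 0.022 ] 0.1326 -89.4
C [0.3259 0.2599 0.022 ] 0.132 -81.6
weight [[0.691 0.057 0.04 ]]
oiler [[ 0.715 -0.099  0.06 ]]
```

```bash
cat >> h.py <<'E'
Z=np.array([0,0,1.])
def rv(M): return Rn.from_matrix(M).as_rotvec()
def down(a):
    "tool down, closing line (tool y) at world angle a"
    y=np.array([np.cos(a),np.sin(a),0]); return np.c_[np.cross(y,-Z),y,-Z]
def trayR(yaw,tilt=0): return (Rn.from_euler('z',yaw)*Rn.from_euler('y',tilt)).as_matrix()
F=np.c_[[0,1,0],[1,0,0],[0,0,-1]].astype(float)   # tool axes in the tray frame
def tray_tool(org,R,flip): # TCP pose for tray origin pose
    M=R@F@(np.diag([-1,-1,1.]) if flip else np.eye(3))
    return np.array(org)+R@[-.073,0,.050-.019],rv(M)
def lip_org(lip,R): return np.array(lip)-R@[.078,0,.004]
def horiz(phi,up): # tool horizontal along heading phi, tool x = up*Z
    z=np.array([np.cos(phi),np.sin(phi),0]); x=up*Z; return np.c_[x,np.cross(z,x),z]
E
python3 - <<'E'
from h import *
from cell import ik
f=lambda p,r:(lambda q:None if q is None else np.round(q,2).tolist())(ik(p,r))
for fl in(0,1):
    print("flip",fl,f(*tray_tool([.537,.019,.003],trayR(-.06),fl)))
    for yaw in(-.4,-.18):
      u=np.array([np.cos(yaw),np.sin(yaw),0]); lip=np.array([.622,-.2655,.09])-.03*u
      for t in(0,25,40,50,60):
        R=trayR(yaw,np.radians(t)); print(yaw,t,f(*tray_tool(lip_org(lip,R),R,fl)))
for up in(1,-1):
    for phi in(.27,):
      M=horiz(phi,up)
      for y in(-.044,0,.044):
        for h in(.121,.215):
          p=np.array([.6328-np.sin(.27)*y,.2163+np.cos(.27)*y,h])+.019*M[:,2]
          print("cup",up,y,h,f(p,rv(M)), f(p-.12*M[:,2],rv(M)))
for x,y,a in((.4733,.2677,-94.9),(.3985,.2782,-89.4),(.3259,.2599,-81.6)):
  for k in(90,-90): print("bar",k,f([x,y,.03],rv(down(np.radians(a+k)))))
E
```

```text
flip 0 [-0.11, -0.12, 2.13, -0.0, 1.13, -0.05]
-0.4 0 [-0.56, -0.16, 2.02, -0.0, 1.29, -0.16]
-0.4 25 [-0.52, 0.14, 1.65, -0.05, 1.78, -0.12]
-0.4 40 [-0.51, 0.35, 1.43, -0.08, 2.06, -0.12]
-0.4 50 [-0.5, 0.49, 1.28, -0.1, 2.24, -0.12]
-0.4 60 [-0.49, 0.63, 1.13, -0.12, 2.42, -0.14]
-0.18 0 [-0.63, -0.15, 2.0, -0.0, 1.29, -0.45]
-0.18 25 [-0.53, 0.15, 1.65, -0.15, 1.76, -0.35]
-0.18 40 [-0.49, 0.35, 1.43, -0.22, 2.03, -0.34]
-0.18 50 [-0.47, 0.48, 1.28, -0.27, 2.21, -0.35]
-0.18 60 [-0.45, 0.62, 1.14, -0.34, 2.38, -0.39]
flip 1 [-0.11, -0.12, 2.13, -0.0, 1.13, 3.09]
-0.4 0 [-0.56, -0.16, 2.02, -0.0, 1.29, 2.99]
-0.4 25 [-0.52, 0.14, 1.65, -0.05, 1.78, 3.02]
-0.4 40 [-0.51, 0.35, 1.43, -0.08, 2.06, 3.02]
-0.4 50 [-0.5, 0.49, 1.28, -0.1, 2.24, 3.02]
-0.4 60 [-0.49, 0.63, 1.13, -0.12, 2.42, 3.0]
-0.18 0 [-0.63, -0.15, 2.0, -0.0, 1.29, 2.69]
-0.18 25 [-0.53, 0.15, 1.65, -0.15, 1.76, 2.79]
-0.18 40 [-0.49, 0.35, 1.43, -0.22, 2.03, 2.8]
-0.18 50 [-0.47, 0.48, 1.28, -0.27, 2.21, 2.79]
-0.18 60 [-0.45, 0.62, 1.14, -0.34, 2.38, 2.75]
cup 1 -0.044 0.121 [0.08, 0.21, 2.25, 2.89, 0.9, -1.42] [-0
[... 557 characters left out ...]

cup -1 -0.044 0.215 [0.08, -0.06, 2.28, 2.83, 0.68, 1.82] None
cup -1 0 0.121 [0.18, 0.22, 2.24, 3.03, 0.89, 1.64] [0.15, -0.03, 2.52, 2.99, 0.93, 1.66]
cup -1 0 0.215 [0.18, -0.05, 2.28, 3.0, 0.66, 1.68] [0.15, -0.44, 2.58, 2.92, 0.58, 1.76]
cup -1 0.044 0.121 [0.29, 0.23, 2.23, 3.17, 0.88, 1.55] [0.3, -0.01, 2.5, 3.18, 0.92, 1.55]
cup -1 0.044 0.215 [0.29, -0.03, 2.26, 3.18, 0.66, 1.54] [0.3, -0.4, 2.56, 3.2, 0.58, 1.52]
bar 90 [0.38, 0.08, 1.95, -0.0, 1.12, 0.46]
bar -90 [0.38, 0.08, 1.95, -0.0, 1.12, -2.68]
bar 90 [0.46, -0.06, 2.09, -0.0, 1.12, 0.45]
bar -90 [0.46, -0.06, 2.09, -0.0, 1.12, -2.7]
bar 90 [0.49, -0.25, 2.25, -0.0, 1.14, 0.35]
bar -90 [0.49, -0.25, 2.25, -0.0, 1.14, -2.79]
```

```bash
python3 - <<'E'
from h import *
from cell import ctrl,cams,monitor
T0=[.537,.019,.003]; yaw=-.0605
p,r=tray_tool(T0,trayR(yaw),0)
ctrl.command_gripper(.45,90)
ctrl.move_to(p+[0,0,.13],r); 
ctrl.movel(p+[0,0,.003],speed=.12,force_limit=8)
print("before",monitor.get_position(),monitor.get_force())
ctrl.command_gripper(0,90)
print("grip",monitor.get_grip_width(),monitor.get_grasp_force(),monitor.get_force())
p=monitor.get_position(); ctrl.movel(p+[0,0,.13],speed=.1)
print(monitor.get_grip_width(),monitor.get_force(),monitor.get_moment(),monitor.get_time_s())
for n in("scene",): cv2.imwrite("pics/c.png",cams.capture(n)["img"][100:400,150:500])
E
```

```text
before [0.4649175  0.02334307 0.0378725 ] [-0.79345068  0.12160402  0.73569569]
grip 0.10175521812116568 88.91719222068787 [-0.97792879 -0.06363017  4.53448446]
0.10137070459293772 [-0.16344535 -0.05890241 -3.8228552 ] [-0.00064847  0.24603277  0.05111846] 5.9417
```

View pics/c.png

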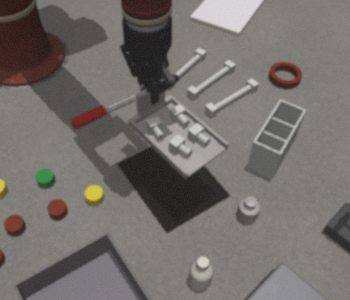

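The tray is lifted level with all four stubs still in it. Next is the tip over the bin.

```bash
sed -i 's/\[-.073,0,.050-.019\]/[-.073,0,.0348]/' h.py; python3 - <<'E'
from h import *
from cell import ctrl,cams,monitor
yaw=-.4; u=np.array([np.cos(yaw),np.sin(yaw),0]); 
def pose(z,t,back=.03):
    R=trayR(yaw,np.radians(t)); return tray_tool(lip_org(np.array([.621,-.2655,z])-back*u,R),R,0)
ctrl.movel(*pose(.13,0),speed=.15)
ctrl.movel(*pose(.09,8),speed=.1)
for t in(18,26,34,42,50,58): ctrl.movel(*pose(.088,t),speed=.1)
ctrl.sleep(.7)
print(monitor.get_grip_width(),monitor.get_force(),monitor.get_time_s())
c=cams.capture("scene"); cv2.imwrite("pics/d.png",cv2.resize(c["img"][150:480,100:450],None,fx=1.6,fy=1.6))
E
```

```text
0.09675313742060686 [-0.20727216  0.43269515 -1.08003251] 10.8833
```

View pics/d.png

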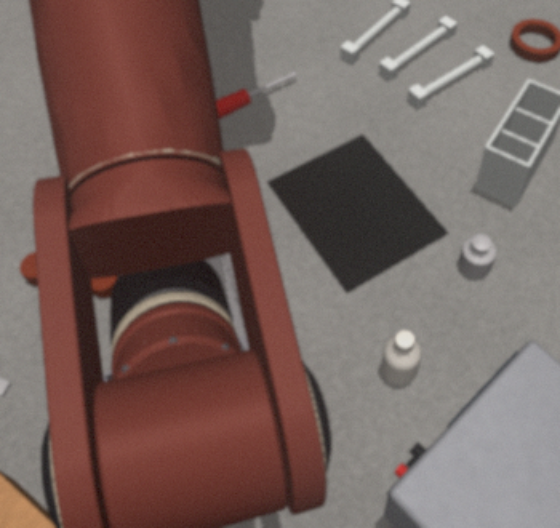

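```bash
python3 - <<'E'
from h import *
from cell import ctrl,cams,monitor
yaw=-.4; u=np.array([np.cos(yaw),np.sin(yaw),0]); 
def pose(z,t,back=.03):
    R=trayR(yaw,np.radians(t)); return tray_tool(lip_org(np.array([.621,-.2655,z])-back*u,R),R,0)
for z,t in((.1,40),(.12,20),(.14,0)): ctrl.movel(*pose(z,t),speed=.2)
p,r=tray_tool([.535,.0104,.003],trayR(-.184),0)
ctrl.movel(p+[0,0,.1],r,speed=.2)
print(monitor.get_force(),monitor.get_grip_width(),monitor.get_time_s())
c=cams.capture("top"); a=c["img"][140:290,280:490]; cv2.imwrite("pics/e.png",cv2.resize(a,None,fx=3,fy=3))
c=cams.capture("scene"); cv2.imwrite("pics/e2.png",cv2.resize(c["img"][150:480,130:450],None,fx=1.8,fy=1.8))
E
```

```text
[-0.25339365 -0.12035157 -1.99992319] 0.10005236212540253 13.6583
```

View pics/e2.png

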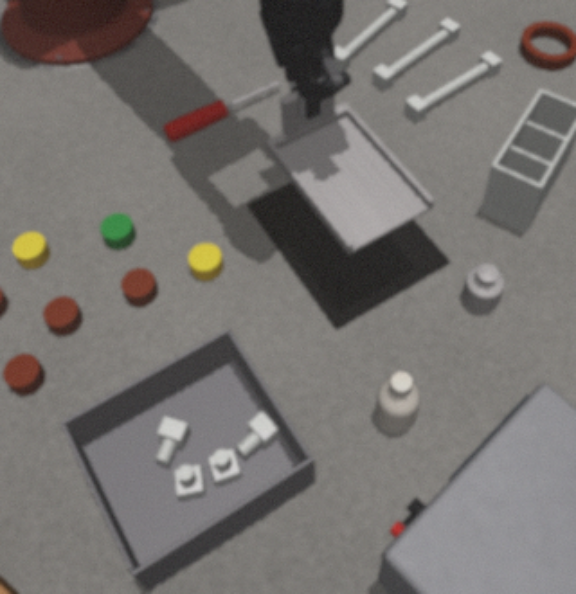

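All four stubs are in the bin and the tray is empty. I'll set it down, release it and check where it sits.

```bash
python3 - <<'E'
from h import *
from cell import ctrl,cams,monitor
p,r=tray_tool([.535,.0104,.003],trayR(-.184),0)
ctrl.movel(p+[0,0,.012],speed=.12)
print(ctrl.movel(p-[0,0,.004],speed=.03,force_limit=3),monitor.get_position()-p,monitor.get_force())
ctrl.command_gripper(.45,90)
ctrl.movel(p+[0,0,.13],speed=.2)
ctrl.goto_joints(np.r_[monitor.get_joints()+np.array([-.7,-.3,0,0,0,0])])
print(monitor.get_time_s())
c=cams.capture("top");pickle.dump(c,open("f.pkl","wb")); cv2.imwrite("pics/f.png",cv2.resize(c["img"][170:290,270:410],(700,600),interpolation=cv2.INTER_CUBIC))
E
```

```text
True [ 6.18524420e-04 -5.39665916e-05  1.72596950e-04] [1.52131773 0.24994908 3.03930472]
17.5667
```

View pics/f.png

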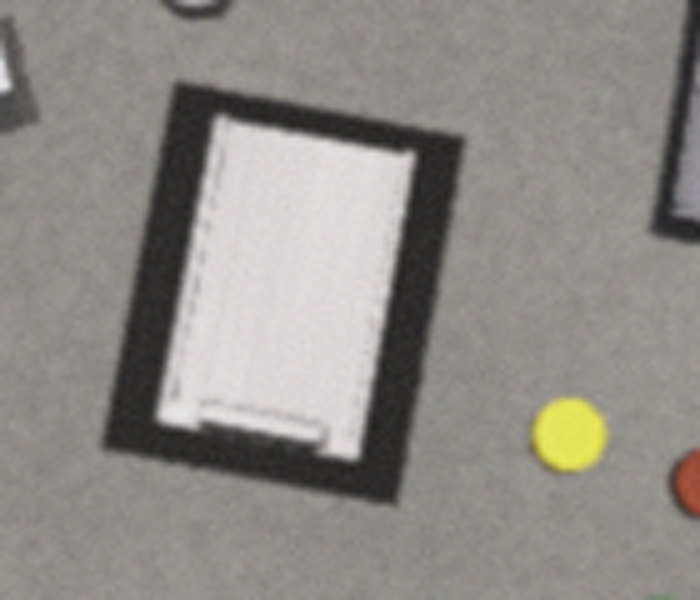

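The tray is centred and aligned on the mat. Now the discs, with detection redone before each pick.

```bash
cat > disc.py <<'E'
from h import *
from cell import ctrl,cams,monitor,ik
def blobs(c):
    h=cv2.cvtColor(c["img"],cv2.COLOR_BGR2HSV)
    m=((h[...,1]>110)&(h[...,2]>45)).astype(np.uint8)
    n,lab,s,ce=cv2.connectedComponentsWithStats(m); out=[]
    for i in range(1,n):
        if not 100<s[i,4]<230: continue
        q=w(c,ce[i],.016)[0]-[.0012,0,0]
        H=np.median(np.minimum(h[...,0],179-h[...,0].astype(int))[lab==i])
        if .3<q[0]<.6 and -.5<q[1]<-.09: out.append((H<12,q[:2]))
    return out
yaw=-.184; TR=trayR(yaw); TO=np.array([.535,.0104,.003])
def best_rot(p,a):
    c=[]
    for k in(0,np.pi,-np.pi):
        r=rv(down(a+k)); q=ik(p,r)
        if q is not None: c.append((abs(q[5]),r))
    return min(c,key=lambda x:x[0])[1]
def one(slot):
    b=blobs(cams.capture("top")); br=[i for i,x in enumerate(b) if x[0]]
    print([(bool(k),q.round(3).tolist()) for k,q in b])
    best=None
    for i in br:
        oth=np.array([q for j,(k,q) in enumerate(b) if j!=i])-b[i][1]
        for a in np.radians(np.arange(0,180,10)):
            t=np.linspace(-.042,.042,15)[:,None]*[np.cos(a),np.sin(a)]
            cl=np.min(np.linalg.norm(oth[None]-t[:,None],axis=2))
            if best is None or cl>best[0]+1e-4: best=(cl,i,a)
    cl,i,a=best; p=np.r_[b[i][1],.004]; r=best_rot(p,a); print("pick",p,np.degrees(a),"clear",cl)
    ctrl.command_gripper(.64,35)
    ctrl.move_to(p+[0,0,.10],r); ctrl.movel(p,speed=.15,force_limit=8)
    z0=monitor.get_position()[2]; ctrl.command_gripper(0,35)
    print("z",z0,"w",monitor.get_grip_width()*85,monitor.get_grasp_force(),monitor.get_force())
    ctrl.movel(p+[0,0,.12],speed=.25)
    assert monitor.get_grip_width()>.3
    d=TO+TR@[slot,0,.004]; d[2]=z0+.0085; r=best_rot(d,yaw+np.pi/2)
    ctrl.move_to(d+[0,0,.1],r); print("touch",ctrl.movel(d,speed=.1,force_limit=4),monitor.get_position()[2]-d[2])
    ctrl.command_gripper(.56,35); ctrl.movel(d+[0,0,.13],speed=.2); print("t",monitor.get_time_s())
E
python3 - <<'E'
from disc import *
p=TO+[0,0,.2]; ctrl.move_to(p,best_rot(p,yaw+np.pi/2))
one(-.038)
c=cams.capture("scene"); cv2.imwrite("pics/g.png",cv2.resize(c["img"][150:400,100:450],None,fx=2,fy=2))
E
```

```text
[(False, [0.464, -0.127]), (True, [0.443, -0.338]), (True, [0.441, -0.198]), (True, [0.414, -0.275]), (False, [0.365, -0.173]), (True, [0.346, -0.325]), (False, [0.32, -0.258])]
pick [ 0.44345529 -0.33795614  0.004     ] 29.999999999999996 clear 0.0690673032096591
z 0.00495551255819314 w 34.17454693975328 35.3388512134552 [0.35985383 0.01292038 5.46403908]
touch True -0.0006347233517040238
t 25.95
```

View pics/g.png

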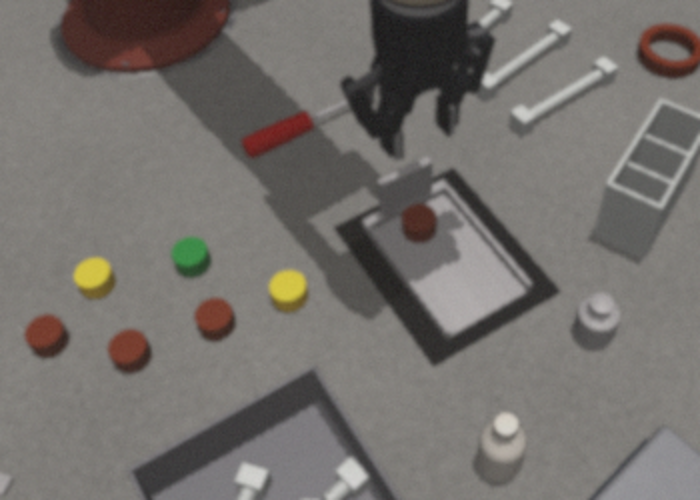

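The first disc sits flat near the handle. A different disc was knocked to (.346,-.325), and the re-detection found it there. I'll place the other two.

```bash
python3 - <<'E'
from disc import *
one(.004); one(.047)
p=TO+[-.1,.12,.25]; ctrl.move_to(p,best_rot(p,yaw+np.pi/2))
c=cams.capture("scene"); pickle.dump(c,open("s.pkl","wb")); cv2.imwrite("pics/i.png",cv2.resize(c["img"][140:400,100:480],None,fx=2,fy=2))
c=cams.capture("top"); pickle.dump(c,open("t.pkl","wb"))
E
```

```text
[(False, [0.464, -0.127]), (True, [0.441, -0.198]), (True, [0.414, -0.275]), (False, [0.365, -0.173]), (True, [0.346, -0.324]), (False, [0.32, -0.258])]
pick [ 0.41371815 -0.27537462  0.004     ] 130.0 clear 0.0680497402064028
z 0.004773067843597913 w 34.24713791108481 35.378490686416626 [-0.59883313  0.4243017   6.98738616]
touch True -0.0005774848397230199
t 33.025
[(False, [0.464, -0.127]), (True, [0.44, -0.198]), (False, [0.365, -0.174]), (True, [0.346, -0.325]), (False, [0.32, -0.258])]
pick [ 0.34616282 -0.32455858  0.004     ] 20.0 clear 0.07171594717991868
z 0.004761069680277671 w 34.420230502486845 35.3440260887146 [0.35160246 0.13452188 5.33160466]
touch True -0.00062513114298322
t 40.0667
```

View pics/i.png

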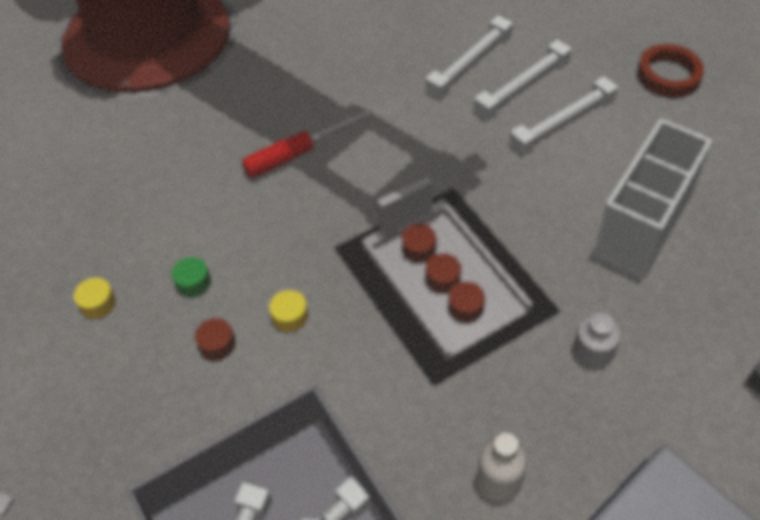

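Three discs lie flat in a row and the fourth is on the bench at (213,338) in the crop. Before the bars, I'll refine the cup pose from the scene camera.

```bash
python3 - <<'E'
from h import *
c=pickle.load(open("s.pkl","rb"))
q=w(c,np.array([(711,139),(661,226),(609,205),(661,120)])/2+[100,140],.085)
print(q.mean(0),np.degrees(np.arctan2(*(q[0]-q[1])[[1,0]]))-90,np.linalg.norm(q[0]-q[1]),np.linalg.norm(q[1]-q[2]))
c2=pickle.load(open("a.pkl","rb"))["top"]
q=w(c2,np.array([(95,87),(259,45),(276,108),(112,152)])/3+[180,150],.085); print(q.mean(0),np.linalg.norm(q[0]-q[1]),np.linalg.norm(q[2]-q[1]))
# bars, scene: head top centres
for a,b in(((523,137),(606,86)),((487,103),(560,48)),((437,82),(502,22))):
    p=w(c,np.array([a,b])/2+[100,140],.022); print(p.mean(0).round(4),np.linalg.norm(p[1]-p[0]))
# ik checks for standing bars
from cell import ik
f=lambda p,r:(lambda q:None if q is None else np.round(q,2).tolist())(ik(p,r))
M=horiz(.25,1); print(f(np.array([.62,.21,.25])+.019*M[:,2],rv(M)),f(np.array([.62,.21,.225])+.019*M[:,2],rv(M)))
E
```

```text
[0.63129327 0.22035773 0.085     ] 14.23387439550173 0.13389150197797012 0.05292630304661383
[0.63275133 0.21627122 0.085     ] 0.13412513607435014 0.05298253301402448
[0.4742 0.268  0.022 ] 0.134031801760195
[0.4003 0.2785 0.022 ] 0.13551040059120562
[0.3261 0.2615 0.022 ] 0.13881895676635722
[0.19, -0.18, 2.31, 3.03, 0.57, -1.47] [0.19, -0.11, 2.31, 3.04, 0.63, -1.49]
```

```bash
cat > bar.py <<'E'
from disc import *
CUP=np.array([.632,.218]); CY=.258; S=.042; ZT=.005
def bar(m,ang,well):
    ax=np.array([np.cos(ang),np.sin(ang)])           # towards the end that goes up
    y=ang-np.pi/2; p=np.r_[np.array(m)+S*ax,ZT]; r=rv(down(y))   # tool x = ax
    assert np.allclose(down(y)[:2,0],ax)
    ctrl.command_gripper(.38,80)
    ctrl.move_to(p+[0,0,.12],r); ctrl.movel(p,speed=.15,force_limit=10)
    d=.012-monitor.get_position()[2]; ctrl.command_gripper(0,80)
    print("w",monitor.get_grip_width()*85,monitor.get_grasp_force(),monitor.get_force(),"d",d)
    assert monitor.get_grip_width()>.1
    ctrl.movel(p+[0,0,.25],speed=.25)
    M=horiz(CY,1); g=CUP+well*np.array([-np.sin(CY),np.cos(CY)])
    P=lambda z:np.r_[g,z]-d*M[:,2]*-1 if 0 else np.r_[g,z]+(-d)*(-1)*M[:,2]
    ctrl.move_to(P(.25),rv(M))
    print("over",monitor.get_position(),monitor.get_time_s()); return P,M
def insert(P,M):
    print("stop",ctrl.movel(P(.119),speed=.09,force_limit=5),monitor.get_position(),monitor.get_force())
E
sed -i '/P=lambda/c\    P=lambda z:np.r_[g,z]+d*M[:,2]      # bar axis d behind the TCP' bar.py
python3 - <<'E'
from bar import *
P,M=bar((.4733,.268),np.radians(85.1),.044)
pickle.dump((P(0),M),open("bar.pkl","wb"))
c=cams.capture("top"); cs=cams.capture("scene")
a=cv2.resize(c["img"][130:330,170:350],(540,600)); b=cv2.resize(cs["img"][60:300,330:520],None,fx=2.5,fy=2.5)[:,:260*2]
cv2.imwrite("pics/j.png",np.hstack([cv2.resize(a,(400,444)),cv2.resize(b,(400,444))]))
E
```

```text
w 10.438924837344135 78.30349802970886 [-1.48830496 -0.69198702  7.90549451] d 0.005877178239163585
over [0.62666257 0.26221273 0.25051714] 48.075
```

View pics/j.png

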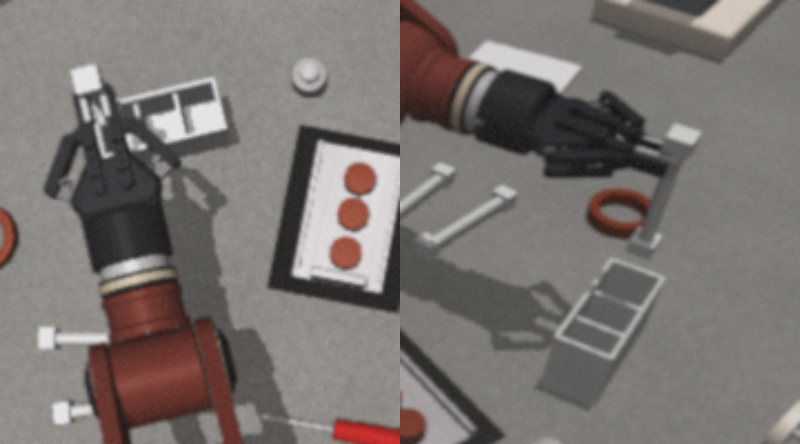

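```bash
python3 - <<'E'
from h import *
P,M=pickle.load(open("bar.pkl","rb")); c=pickle.load(open("s.pkl","rb")); t=pickle.load(open("t.pkl","rb"))
g=P-.0059*M[:,2]; print(g)
for z in(.283,.142): print(px(c,[g+[0,0,z]]),px(t,[g+[0,0,z]]))
print("seen scene",(464.4,133),(446.4,191.4)," top head",(170+86/2.222,130+78/2.22))
E
```

```text
[0.62075145 0.26053787 0.        ]
[[463.88423147 132.76734976]] [[207.60403512 166.76165475]]
[[444.8632608  192.30163184]] [[219.1314878  182.19826755]]
seen scene (464.4, 133) (446.4, 191.4)  top head (208.7038703870387, 165.13513513513513)
```

The bar is vertical and within about 2 mm of where it should be. I'll insert it, release and retract.

```bash
cat >> bar.py <<'E'
def release(M):
    ctrl.command_gripper(.30,80); p=monitor.get_position()
    ctrl.movel(p-.10*M[:,2],speed=.15); 
    try: ctrl.movel(monitor.get_position()+[0,0,.06],speed=.2)
    except ctrl.PlanningError as e: print(e)
    print("t",monitor.get_time_s())
E
python3 - <<'E'
from bar import *
P0,M=pickle.load(open("bar.pkl","rb"))
P=lambda z:P0+[0,0,z]
insert(P,M)
if monitor.get_position()[2]<.127:
    release(M)
else: print("NOT DOWN")
cs=cams.capture("scene"); cv2.imwrite("pics/k.png",cv2.resize(cs["img"][60:300,330:530],None,fx=2.5,fy=2.5))
E
```

```text
stop False [0.62681734 0.26212741 0.12006491] [-1.42721915 -0.47495923  2.24109995]
t 51.3417
```

View pics/k.png

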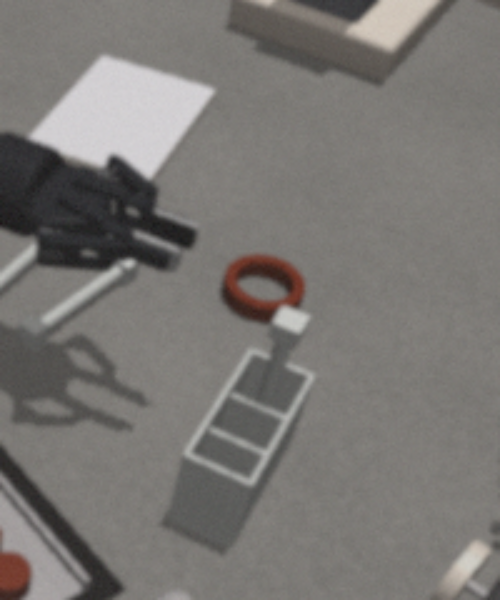

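The first bar stands in the far well. Now the other two, the same way, with depth checks.

```bash
python3 - <<'E'
from bar import *
for m,a,wl in(((.399,.2783),90.6,0),((.326,.2605),98.4,-.044)):
    P,M=bar(m,np.radians(a),wl); insert(P,M)
    if monitor.get_position()[2]>.126: print("NOT DOWN"); break
    release(M)
else:
    p=[.35,.2,.3]; ctrl.move_to(p,best_rot(p,.5)); ctrl.sleep(.5)
cs=cams.capture("scene"); cv2.imwrite("pics/l.png",cv2.resize(cs["img"][100:420,90:540],None,fx=1.75,fy=1.75))
print(monitor.get_time_s())
E
```

```text
w 10.48881754892403 78.39075207710266 [-0.84942816  0.43442571  5.57943428] d 0.006084287318854534
over [0.64293547 0.21989093 0.26711263] 59.3333
stop True [0.64379842 0.22005147 0.26794504] [-0.51039108 -1.28901657  3.13406003]
NOT DOWN
59.6833
```

View pics/l.png

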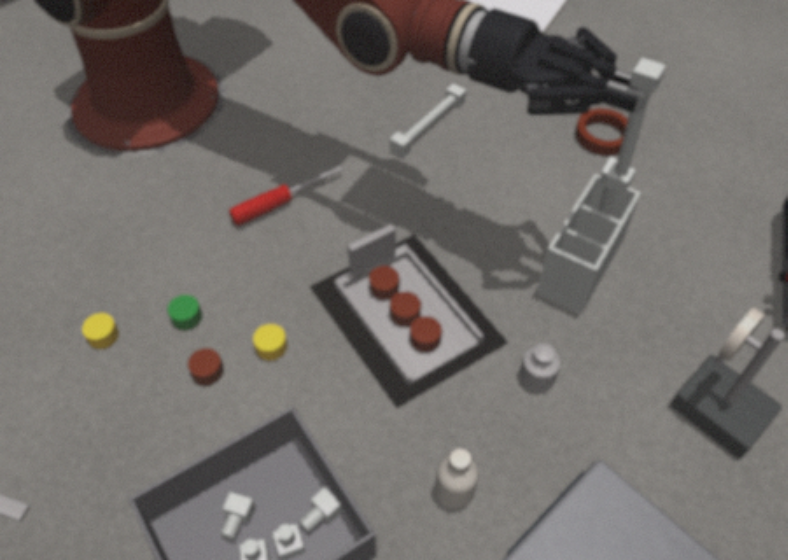

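The second bar's low end came down on the first bar's head, because my transfer height of .25 was too low. I'll lift straight up and check how the bar sits in the grip.

```bash
python3 - <<'E'
from bar import *
M=horiz(CY,1)
print(monitor.get_position(),monitor.get_force(),monitor.get_moment(),monitor.get_joints().round(3),np.round(monitor.get_ee_rot()-rv(M),3))
for z in(.28,.29,.30,.32):
  for wl in(0,-.044):
    g=CUP+wl*np.array([-np.sin(CY),np.cos(CY)]); q=ik(np.r_[g,z]+.006*M[:,2],rv(M)); print(z,wl,None if q is None else q.round(2))
g=np.r_[CUP,.30]+.006*M[:,2]
for tgt in(np.r_[monitor.get_position()[:2],.295],):
    ctrl.movel(tgt,speed=.06); print(monitor.get_position(),monitor.get_force(),monitor.get_grip_width()*85,np.round(monitor.get_ee_rot()-rv(M),3))
cs=cams.capture("scene"); c=cams.capture("top")
a=cs["img"][60:260,380:530]; b=c["img"][100:300,150:300]
cv2.imwrite("pics/m.png",np.hstack([cv2.resize(x,None,fx=2.66,fy=2.66,interpolation=2) for x in(a,b)]))
E
```

```text
[0.64379575 0.22005092 0.26792551] [ 0.60379775 -1.01618774  4.28450693] [-0.0196701  -0.05074925 -0.06941944] [ 0.194 -0.174  2.297  3.029  0.595 -1.474] [ 0.044  0.007 -0.039]
0.28 0 [ 0.19 -0.25  2.31  3.01  0.49 -1.45]
0.28 -0.044 [ 0.08 -0.26  2.31  2.78  0.52 -1.25]
0.29 0 [ 0.19 -0.27  2.3   3.    0.47 -1.45]
0.29 -0.044 [ 0.08 -0.28  2.31  2.76  0.49 -1.23]
0.3 0 [ 0.19 -0.29  2.3   2.99  0.44 -1.44]
0.3 -0.044 [ 0.08 -0.3   2.31  2.75  0.47 -1.21]
0.32 0 [ 0.19 -0.33  2.29  2.98  0.4  -1.42]
0.32 -0.044 [ 0.08 -0.34  2.3   2.7   0.43 -1.17]
[0.64366124 0.22004385 0.29505448] [-0.42230833  0.76748063 -1.42576239] 10.667411129917511 [ 0.041  0.006 -0.036]
```

View pics/m.png

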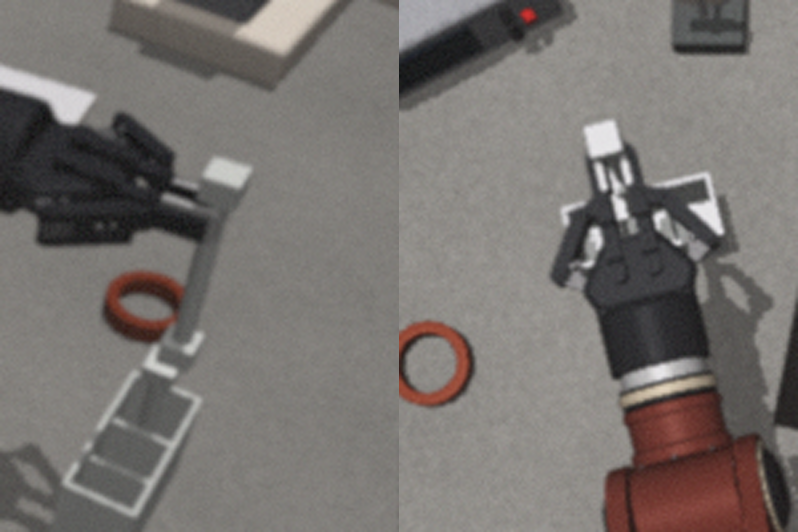

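The held bar's top head is at about (228,168) in the scene half of the crop and its low head at about (183,352), next to bar 1's head. Bar 1 still stands. I've now used all 14 picture views, so the rest of the checks are numeric, starting with the expected head projections.

```bash
python3 - <<'E'
from bar import *
c=pickle.load(open("s.pkl","rb")); t=pickle.load(open("t.pkl","rb"))
R=Rn.from_rotvec(monitor.get_ee_rot()).as_matrix(); p=monitor.get_position(); g=p-.006*R[:,2]
up=R[:,0]; print("tool x",up.round(3),"g",g)
print("exp top face",px(c,[g+.033*up]),px(t,[g+.033*up]),"exp low head mid",px(c,[g-.108*up]))
print("seen",(465.7,123.2),(226.3,152.6),(448.8,190))
# sensitivities: tilt 5deg about tool y, slide 5 mm along axis
for nm,ang,sl in(("tilt+5",5,0),("tilt-5",-5,0),("slide+5",0,.005),("slide+15",0,.015)):
    u=Rn.from_rotvec(np.radians(ang)*R[:,1]).apply(up); b=g+sl*up
    print(nm,px(c,[b+.033*u]).round(1),px(t,[b+.033*u]).round(1),px(c,[b-.108*u]).round(1))
# bar1 head in its well
h1=np.r_[CUP+.044*np.array([-np.sin(CY),np.cos(CY)]),.154]; print("bar1 head exp",px(c,[h1]),"seen",(380+175/2.66,60+350/2.66))
E
```

```text
tool x [-0.035 -0.009  0.999] g [0.63777491 0.21846774 0.29401692]
exp top face [[464.5401541  125.48960842]] [[225.58768278 153.11001185]] exp low head mid [[446.63363005 191.60423789]]
seen (465.7, 123.2) (226.3, 152.6) (448.8, 190)
tilt+5 [[462.8 125. ]] [[225.9 154.5]] [[451.6 193.3]]
tilt-5 [[466.3 126.1]] [[225.3 151.7]] [[441.8 189.6]]
slide+5 [[465.3 122.8]] [[225.2 152.5]] [[447.2 189.6]]
slide+15 [[466.7 117.3]] [[224.5 151.2]] [[448.3 185.4]]
bar1 head exp [[446.31754275 187.82621612]] seen (445.7894736842105, 191.57894736842104)
```

The bar has hardly moved in the grip. I'll straighten the tool at .295, insert into the middle well, release, and check the result numerically.

```bash
sed -i 's/P(.25),rv(M)/P(.295),rv(M)/; s/P(.119),speed=.09,force_limit=5/P(.117),speed=.09,force_limit=6/' bar.py
sed -i 's/p+\[0,0,.25\],speed/p+[0,0,.27],speed/' bar.py
python3 - <<'E'
from bar import *
M=horiz(CY,1); P=lambda z:np.r_[CUP,z]+.006*M[:,2]
ctrl.movel(P(.297),rv(M),speed=.05)
print(monitor.get_position()-P(.297),np.round(monitor.get_ee_rot()-rv(M),3),monitor.get_force())
insert(P,M)
if monitor.get_position()[2]<.13: release(M)
c=cams.capture("scene"); t=cams.capture("top")
pickle.dump((c,t),open("n.pkl","wb"))
def heads(c,name):
    for wl in(.044,0,-.044):
        h=np.r_[CUP+wl*np.array([-np.sin(CY),np.cos(CY)]),.154]; u=px(c,[h])[0]
        x,y=u.round().astype(int); g=c["img"][y-14:y+15,x-14:x+15].mean(2); m=g>190
        yy,xx=np.nonzero(m); print(name,wl,"exp",u.round(1),"bright",m.sum(),None if not m.any() else (x-14+xx.mean().round(1),y-14+yy.mean().round(1)),g.max())
heads(c,"scene");heads(t,"top")
E
```

```text
[-5.52931868e-06  3.22877654e-05  4.58136913e-04] [ 0.002  0.    -0.001] [ 0.38650332 -0.0639679  -0.20135449]
stop True [0.63825998 0.21947833 0.26785706] [-0.2231481  -0.01923807  3.00274664]
scene 0.044 exp [446.3 187.8] bright 1 (np.float64(447.0), np.float64(194.0)) 193.0
scene 0 exp [438.  201.7] bright 1 (np.float64(447.0), np.float64(194.0)) 193.0
scene -0.044 exp [429.1 216.5] bright 0 None 177.66666666666666
top 0.044 exp [218.3 181. ] bright 60 (np.float64(220.7), np.float64(180.8)) 229.0
top 0 exp [237.3 176.2] bright 73 (np.float64(235.5), np.float64(171.4)) 230.33333333333334
top -0.044 exp [256.3 171.4] bright 149 (np.float64(261.9), np.float64(177.0)) 231.0
```

It stopped at the same height, so bar 1's head must be leaning into the middle well. I'll move the held bar aside and measure bar 1.

```bash
python3 - <<'E'
from bar import *
M=horiz(CY,1)
e=np.r_[-np.sin(CY),np.cos(CY),0]
P=lambda z,wl:np.r_[CUP,z]+.006*M[:,2]+wl*e
ctrl.movel(P(.31,0),rv(M),speed=.1)
for wl in(-.15,-.12,-.09):
    try: ctrl.movel(P(.31,wl),speed=.2); print("at",wl); break
    except ctrl.PlanningError: pass
c=cams.capture("scene"); t=cams.capture("top"); pickle.dump((c,t),open("n.pkl","wb"))
for n,cc in(("scene",c),("top",t)):
    u=px(cc,[P(.154,.044)-.006*M[:,2]])[0].round().astype(int); print(n,u)
    g=cc["img"].mean(2)[u[1]-14:u[1]+17,u[0]-16:u[0]+22]
    print("\n".join("%3d "%(u[1]-14+i)+"".join("%3d"%(v/3) for v in r) for i,r in enumerate(g)))
E
```

```text
at -0.15
scene [446 188]
174  67 67 67 68 66 61 51 40 38 38 36 34 28 23 18 14 12 20 20 24 25 30 39 41 40 42 40 41 41 42 41 41 40 39 41 40 40 40
175  68 68 67 67 63 54 45 36 37 39 40 39 36 31 21 16 16 19 22 24 25 30 38 40 40 41 41 42 42 41 41 40 40 40 39 40 41 40
176  64 66 67 66 59 49 36 35 38 40 41 41 41 36 27 20 17 21 23 23 24 30 38 42 42 42 41 41 40 42 41 40 42 41 40 41 40 40
177  55 59 61 61 52 40 33 35 38 42 41 42 40 38 32 25 21 22 23 25 26 31 38 40 42 42 41 42 41 43 41 41 40 41 41 41 41 41
178  43 46 52 50 42 33 31 37 40 41 41 41 39 37 33 27 24 25 24 24 26 32 39 41 40 40 42 40 41 41 41 41 40 41 41 41 41 41
179  33 36 38 36 32 31 32 36 38 39 36 37 36 31 29 26 23 24 23 23 26 35 41 42 42 41 40 41 40 40 40 41 40 41 41 40 42 42
180  30 32 32 32 29 27 29 32 32 32 32 30 29 26 24 24 24 23 22 22 28 38 40 42 41 41 41 41 41 42 41 41 42 42 41 41 40 41
181  31 31 31 28 27 26 24 27 27 26 25 25 26 23 23 22 23 21 18 23 31 38 41 41 42 40 40 40 40 40 41 42 42 42 41 41 41 40
182  31 31 29 28 25 25 22 22 24 24 24 22 22 23 21 20 19 17 17 24 34 38 40 42 40 42 42 40 40 41 41 42 42 42 42 41 42 42
183 
[... 5616 characters left out ...]
 49 46 46 45 47 47 45 47 55 66 60 39 24 24 33 46 52 53 58 69 73 56 35 27 24 23 33 47 62 67 50 28 33 46 49
193  48 47 47 47 47 46 46 47 47 47 45 52 65 62 43 24 23 29 44 51 52 56 68 72 64 45 32 27 28 39 50 63 71 57 34 35 50 57
194  46 47 47 48 47 47 48 49 48 48 45 51 64 68 50 29 23 26 43 52 52 52 61 71 72 64 54 48 47 53 60 71 74 66 51 55 67 71
195  46 46 46 48 48 46 48 48 49 49 46 50 60 69 57 35 23 25 37 50 53 52 55 70 74 74 72 70 71 72 74 76 76 72 69 69 69 64
196  45 46 48 47 48 48 48 49 49 48 46 49 58 67 60 38 24 23 33 47 50 51 56 70 75 77 76 75 75 73 74 73 71 60 55 50 43 38
197  47 46 47 48 48 47 47 47 47 47 47 47 55 66 62 42 25 25 38 49 55 58 65 72 76 75 73 71 69 60 55 51 44 36 31 28 24 24
```

Bar 1's head is at top pixel (229,178) against (218,181) expected. It leans about 25 mm towards the middle well and is still in its own well. The plan is to put the held bar in the -y well first, then straighten bar 1 with the gripper.

```bash
cat >> bar.py <<'E'
E3=np.r_[-np.sin(CY),np.cos(CY),0]; MH=horiz(CY,1)
def Pc(z,wl,dz=.006): return np.r_[CUP,z]+wl*E3+dz*MH[:,2]
def topheads():
    t=cams.capture("top"); g=(t["img"].mean(2)>210).astype(np.uint8); 
    n,l,s,ce=cv2.connectedComponentsWithStats(g)
    for i in range(1,n):
        if 25<s[i,4]<600:
            q=w(t,ce[i],.154)[0][:2]-[.0012,0]-CUP
            a=np.r_[q@MH[:2,2],q@E3[:2]]
            if abs(a[0])<.05 and abs(a[1])<.1: print("head",s[i],a.round(3))
E
python3 - <<'E'
from bar import *
ctrl.movel(Pc(.31,-.044),rv(MH),speed=.15)
print(monitor.get_position()-Pc(.31,-.044))
insert(lambda z:Pc(z,-.044),MH)
if monitor.get_position()[2]<.135: release(MH)
topheads()
E
```

```text
[-1.46723123e-04  3.42581838e-04  3.93987498e-05]
stop True [0.64951366 0.17708967 0.11972014] [-1.24496741 -0.35470194  2.9892983 ]
t 67.525
head [252 166  11  10  78] [ 0.    -0.046]
head [225 173  10  10  77] [-0.     0.018]
head [239 179  15  13  90] [-0.026 -0.016]
head [223 187  13  12  37] [-0.034  0.03 ]
```

```bash
python3 - <<'E'
from bar import *
ctrl.command_gripper(.58,25)
ctrl.movel(Pc(.15,.028,-.095),rv(MH),speed=.15)
ctrl.movel(Pc(.113,.028,-.095),speed=.15)
print(ctrl.movel(Pc(.113,.028,.008),speed=.06,force_limit=8),monitor.get_force())
print(ctrl.movel(Pc(.113,.044,.008),speed=.04,force_limit=10),monitor.get_force())
ctrl.command_gripper(0,25); print(monitor.get_grip_width()*85,monitor.get_force(),monitor.get_position()-Pc(.113,.044,.008))
release(MH)
ctrl.sleep(.3); topheads()
E
```

```text
False [ 0.31361813  0.43840094 -0.56622561]
False [-0.14015505 -0.37126427 -0.324637  ]
12.709134979223155 [-0.58514283 -0.01763307 -0.95699458] [ 1.47820942e-05 -1.47687413e-04 -8.95683175e-05]
t 73.375
head [252 166  11  10  78] [ 0.    -0.045]
head [214 176  10  10  75] [0.    0.042]
head [239 179  15  16 147] [-0.029 -0.013]
```

Bars 1 and 2 are both upright. For the last bar I'll use a higher and safer transfer route.

```bash
python3 - <<'E'
from bar import *
ang=np.radians(98.4); ax=np.array([np.cos(ang),np.sin(ang)]); p=np.r_[np.array([.326,.2605])+S*ax,ZT]; r=rv(down(ang-np.pi/2))
ctrl.command_gripper(.38,80)
q=np.r_[.42,.2,.3]; ctrl.move_to(q,r)
ctrl.move_to(p+[0,0,.12],r); ctrl.movel(p,speed=.15,force_limit=10)
d=.012-monitor.get_position()[2]; ctrl.command_gripper(0,80)
print("w",monitor.get_grip_width()*85,"d",d); assert monitor.get_grip_width()>.1
ctrl.movel(p+[0,0,.2],speed=.2)
q=np.r_[.47,.0,.33]; ctrl.move_to(q,rv(down(0.)))
ctrl.move_to(Pc(.31,-.15,d),rv(MH)); print(monitor.get_position()-Pc(.31,-.15,d))
ctrl.movel(Pc(.31,0,d),rv(MH),speed=.15)
insert(lambda z:Pc(z,0,d),MH)
if monitor.get_position()[2]<.13:
    release(MH); q=[.38,.1,.35]; ctrl.move_to(q,best_rot(q,.3)); ctrl.sleep(.5)
topheads(); print(monitor.get_time_s())
E
```

```text
w 10.347384836036312 d 0.005904695686889727
[0.00016288 0.00038933 0.00069749]
stop True [0.63832685 0.21978779 0.11940903] [-0.54218406 -1.16379826  3.16218759]
t 88.1333
head [252 166  11  10  84] [ 0.    -0.045]
head [232 171  12  10  82] [ 0.    -0.001]
head [213 176  12  10  81] [0.    0.043]
91.2333
```

All three bars stand upright. Last comes a numeric check that the bystanders and tray contents haven't moved, from the start pose.

```bash
python3 - <<'E'
from bar import *
ctrl.goto_joints([1.113,.053,1.613,0,1.476,-.119]); ctrl.sleep(.3)
t=cams.capture("top"); s=cams.capture("scene"); o=pickle.load(open("a.pkl","rb"))
for n,new in(("top",t),("scene",s)):
  for nm,X in(("weight",[.691,.057,.03]),("oiler",[.715,-.099,.04]),("tape",[.511,.425,.01])):
    x,y=px(new,[X])[0].round().astype(int); k=20
    a,b=[i["img"][y-k:y+k,x-k:x+k].astype(np.float32).mean(2) for i in(o[n],new)]
    print(n,nm,np.abs(a-b).mean().round(1),np.round(cv2.phaseCorrelate(a,b)[0],2))
h=cv2.cvtColor(t["img"],cv2.COLOR_BGR2HSV); m=(((h[...,0]<12)|(h[...,0]>172))&(h[...,1]>110)&(h[...,2]>45)).astype(np.uint8)
n,_,st,ce=cv2.connectedComponentsWithStats(m)
for i in range(1,n):
    if 100<st[i,4]<230:
        q=w(t,ce[i],.022)[0]-[.0012,0,0]; print(st[i,4],q.round(3),(TR.T@(q-TO)).round(3))
topheads(); print(monitor.get_time_s())
E
```

```text
top weight 2.4 [ 0.07 -0.01]
top oiler 2.4 [-0.01 -0.05]
top tape 2.5 [-0.02 -0.03]
scene weight 2.3 [-0.13 -0.07]
scene oiler 2.1 [-0.14 -0.08]
scene tape 9.1 [ 0.07 -0.59]
135 [0.578 0.001 0.022] [ 0.044 -0.002  0.019]
132 [0.538 0.008 0.022] [ 0.003 -0.002  0.019]
137 [0.494 0.016 0.022] [-0.041 -0.002  0.019]
152 [ 0.44  -0.197  0.022] [-0.055 -0.221  0.019]
201 [-0.005 -0.051  0.022] [-0.52  -0.159  0.019]
head [252 166  10  10  66] [ 0.001 -0.045]
head [233 171  10  10  67] [ 0.001 -0.001]
head [214 176  10   9  66] [0.    0.042]
93.6083
```

```bash
python3 -c "
from cell import job; print(job.close_job())"
```

```text
the job is handed in; nothing more can be done
None
```

The job is handed in and the bench is ready: all four stubs are in the bin, the tray is level and centred on its mat with three discs flat in it, the fourth disc is on the bench, and all three bars stand upright in the cup. The second bar knocked the first one askew in its well, so I straightened it; the weight, bottle and tape roll did not move, and the clock read about 94 s.

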